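# Torch-follow check of a repaired lamp's swivel tray

## Task

Take the orange inspection torch out of its holder and give the lamp's white tray a gentle push so that it coasts round its pivot by itself, anticlockwise seen from above, at about ten turns a minute (from five to fifteen will do). Then, without touching lamp or tray, keep the upright torch's lens close above the red screw, inside the blue ring drawn on the tray, for at least six seconds on end while the tray coasts, to look for wobble. Last, raise the torch a good 10 cm clear of the tray and finish there, still holding it; leave everything else on the bench alone.

Things in the scene. Friction and masses are not known exactly. Their poses are not given: they have to be found in the camera images.
- lamp: Foot of the lamp, screwed to the bench: round dark wooden disc 200 mm across and 25 mm thick; in its middle a black stem 22 mm thick carries a swivel arm with a white tray at one end and a brass counterweight (36 mm thick) at the other, reaching to 85 mm from the stem's axis. Origin: centre of the disc's underside, on the bench; z up.
- pivot (a point): Point on the swivel's upright axis, 112 mm above the bench (level with the tray's top), fixed to the lamp foot. Around it the hub, 38 mm across, with a brass cap whose top is 124 mm above the bench. The arm's black tube is 12 mm thick, its axis 94 mm above the bench.
- swivel (a joint): Angle of the swivel arm in rad, free all the way round; grows anticlockwise seen from above; 0: the tray points along the lamp's x axis. Ten turns a minute is 1.05 rad/s. Nominal: arm with tray 0.8 kg, moment of inertia 0.005 kg m2; on its good bearing it coasts, losing speed with a time constant of about 25 s.
- tray_screw (a point): Red fixing screw (12 mm across) at the centre of the top of the white round tray, 120 mm from the swivel axis. The tray is a flat disc 80 mm across and 12 mm thick, underside 100 mm and top 112 mm above the bench; a thin blue ring of radius 20 mm is drawn round the screw. It can be pushed by its edge. z up; it turns with the arm.
- torch: Orange inspection torch, 130 mm long, 0.12 kg nominal, standing lens down in its holder. Origin: centre of the lens face at its lower end; z runs up along the torch. Head 32 mm across up to 24 mm from the lens, then a round body 28 mm across up to the top. Grip the body from above, about 95 mm up from the lens.
- lens (a point): Centre of the torch's lens face (its lower end).
- holder: Grey holder block 76 x 76 x 40 mm, fixed, with a round hole 36 mm across and 30 mm deep in the middle in which the torch stands (lens 10 mm above the bench). Origin: centre of its underside.
- charger: Black charger box, 100 x 75 x 40 mm, fixed to the bench. Origin: centre of its underside.
- screwdriver: Loose yellow-handled screwdriver lying on the bench; to be left alone. Origin on its underside, about mid-length.
- wrench: Loose steel wrench lying on the bench; to be left alone.
- mug: Loose blue mug, 80 mm across, 95 mm tall; to be left alone. Origin: centre of its underside.
- oil: Loose small amber bottle, 44 mm across, 110 mm tall; to be left alone. Origin: centre of its underside.
- bulbbase: Loose white light bulb, 60 mm across, 86 mm tall, standing on its cap; to be left alone. Origin: centre of its underside.

How it is judged:
By the outcome, as a careful person would: the job done as asked, in the order asked, and still so for the second after the job is handed in, while the arm keeps its last pose, push and grip.
It also fails if it takes over 64 s, if anything falls off the work surface, if the arm or the gripper's body presses on something with over 40 N, if the wrist force passes 120 N, or if a joint passes its speed limit or range.

## Robot

A 7-joint arm with a two-finger parallel gripper is mounted at the origin on the work surface. World frame = base frame: x ahead of the robot, y to its left, z up, the work surface at z = 0. Lengths are in m, angles in rad, forces in N, time in s.
With the tool pointing down it reaches from about 0.35 to 0.9 m from the base axis. Payload 8.1 kg.
Tool frame: the origin (TCP) lies at the very end of the fingers, on their centre line; the grasp point (between the pads) lies 19 mm behind it; z points along the fingers, y is the line along which they close (so a half turn about z gives the same grasp; the last joint's range is limited). The gripper opens to 92 mm and grips with 3 to 60 N. Pads are 19 mm wide; open, the fingers measure 130 mm over their backs; the gripper's body (75 mm by 190 mm) begins 47 mm behind the grasp point.
Start: joints at [-1.33, 0.434, 0.025, 1.573, -0.012, 1.134, -0.075], TCP at [0.211, 0.588, 0.193] pointing down, gripper open.
Joint ranges: [-2.62, 2.62], [-0.44, 2.09], [-1.27, 1.32], [0.08, 2.57], [-1.32, 4.46], [0.12, 2], [-2.74, 2.74]. Speed limits (rad/s): [2.22, 2.22, 3.01, 3.01, 3.14, 3.14, 3.14].

## Interface

Orientations are given as a rotation vector (axis times angle).
In Python, from cell import arm gives the robot as it stands.
- The arm moves only by the tool carry_out, never from a script. Its argument "commands" is a list of rows, each a list of 7 numbers: the opening, from 0 (shut) to 1 (fully open), then the shift along the tool's x, y, z each as a share of 0.025 m, from -1 to 1, then the turn, a rotation vector about the tool's x, y, z each as a share of 0.1 rad, from -1 to 1. A call has 1 to 8 rows; each row shifts and turns the commanded pose from where the row before left it, along the tool's axes as they then stand; what a row does not reach is not made up. A row lasts 1/10 s, in which the tool goes at most 50 mm and 8.59 degrees, less where a joint would pass 70% of its speed; a pose out of reach is approached as far as the arm can. A call with a number of a shift or a turn outside -1 to 1 is refused whole. A call with a gripper value outside its range is refused whole. The fingers move at their own pace and stop on an object; "squeeze" is the grip in N (left out, the last holds). Time passes only in rows, so rows that do not move let the fingers close. It gives the time, the measured TCP pose, the force, the opening and the grip force at its end, in the units of the state.
- arm.observe(): the state, without advancing time (a new reading comes with each control period).
- arm.get_image(name): name is "scene" or "top" or "wrist"; returns a dict with "pixels" (400x640x3 uint8, red, green, blue), "range_z" (400x640 float32, m along the optical axis (not along the pixel's ray), 0 where there is no reading), "mtx" (3x3 intrinsics, pixels), "R" (3x3) and "t" (3): a world point X has camera coordinates R X + t; the wrist camera has in their place "tool_from_camera" (4x4, takes a point from camera to tool coordinates, whose origin is the TCP and whose axes are the flange's). Camera axes: x right, y down, z forward; pixel columns grow to the right and rows downward; lengths in m; the calibration is good to about 2 mm. A picture is of the moment at which its call begins: read the wrist's pose just before it.
- arm.sign_off(): hands the job in; it is judged then, once.
The state is a dict: "clock": time; "joints": joint angles; "dq": joint speeds; "joint_efforts": joint torques, N m; "position": TCP position; "ee_rot": TCP orientation; "force": force on the tool from outside, world axes, zero at the start; "ft_torque": the same for the moment, N m; "width": opening from 0.0 (shut) to 1.0 (fully open); "gripper_force": force on a finger pad.
Only numpy, scipy, OpenCV 4.12 (cv2) and the standard library are available. Lean on these libraries where they do the work, as an engineer would, in place of code of your own. Each camera call takes 0.05 s, during which the arm holds its last target. There are 200 camera calls.

## Working session

There is one attempt and no reset: what is moved stays moved. The work goes in short steps, Python scripts to look and compute and a tool call to move; the robot and the scene stay as the last step left them, time stands still between calls to the robot, and variables do not carry over. Pictures are saved under pics/ and viewed, at most 10 in all, crops included, and the job is handed in when it is done.

Besides the shell and the picture viewer there is one more tool, called as name(argument=value, ...) on one line, values as JSON. carry_out: Moves the arm, as the interface text tells. Shift numbers are shares of 0.025 m and turn numbers shares of 0.1 rad, none past 1 either way. Its arguments: {"type":"object","properties":{"commands":{"type":"array"},"squeeze":{"type":"number"}},"required":["commands"]}

```bash
ls; mkdir -p pics
python3 - <<'E'
from cell import arm
import cv2,numpy as np
s=arm.observe();print(s)
for n in ["top","scene"]:
    d=arm.get_image(n);cv2.imwrite(f"pics/{n}0.png",d["pixels"][:,:,::-1]);np.savez(f"{n}0.npz",**d)
    print(n,d["mtx"].tolist(),np.round(d["R"],3).tolist(),d["t"])
E
```

```text
pics
{'clock': 0.0, 'joints': array([-1.32957454,  0.43525671,  0.02496053,  1.57409841, -0.01153959,
        1.13400799, -0.07511071]), 'dq': array([-0.00036804, -0.00150528,  0.00034611,  0.00105021,  0.00151184,
       -0.00024638, -0.0011373 ]), 'joint_efforts': array([-2.25366225e-04, -6.67864251e+01,  9.84799415e-01, -3.14445949e+01,
       -6.05717185e-02,  4.30730078e-02,  2.20879710e-04]), 'position': array([0.21055982, 0.58785517, 0.19172344]), 'ee_rot': array([-5.37471082e-01, -3.09519088e+00,  2.55257079e-03]), 'force': array([-0.23413049,  0.04272116, -0.47964537]), 'ft_torque': array([ 0.00634672, -0.01723554, -0.00316061]), 'gripper_force': 0.0, 'width': 0.9989655259423678}
top [[388.40550703473605, 0.0, 315.56566003932335], [0.0, 388.40550703473605, 194.6530232763918], [0.0, 0.0, 1.0]] [[0.026, -1.0, -0.011], [-0.997, -0.026, -0.069], [0.069, 0.012, -0.998]] [-0.02597401  0.61219627  1.03388398]
scene [[391.98234856653056, 0.0, 318.86075272631393], [0.0, 391.98234856653056, 197.78894911518083], [0.0, 0.0, 1.0]] [[0.254, 0.967, -0.012], [0.759, -0.207, -0.617], [-0.599, 0.148, -0.787]] [-0.12064626 -0.41418338  1.34573599]
```

View pics/top0.png

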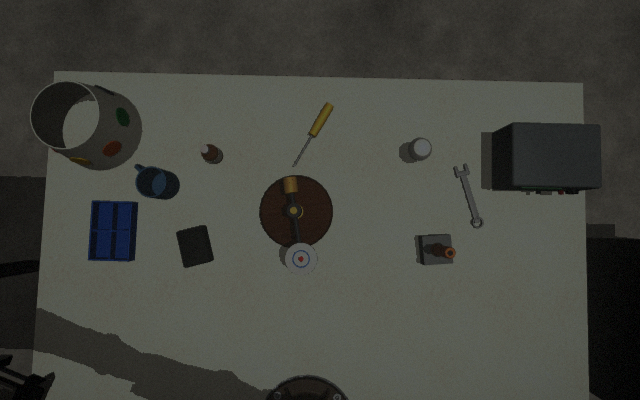

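View pics/scene0.png

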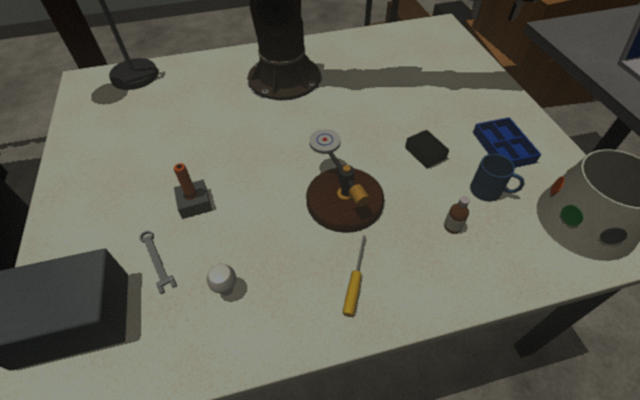

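The top view shows the tray screw near (301,258), hub cap (293,211), torch top (449,253) and holder (435,250). In the scene view they are at the screw (325,140), hub (347,172), torch top (180,167) and holder (193,198).

```bash
cat > h.py <<'E'
import cv2,numpy as np
def load(n): return dict(np.load(n))
def ray(d,u,v):
    R,t,K=d["R"],d["t"],d["mtx"]
    return -R.T@t, R.T@np.linalg.inv(K)@np.array([u,v,1.])
def plane(d,u,v,z):
    o,r=ray(d,u,v); return o+r*(z-o[2])/r[2]
def tri(d1,p1,d2,p2):
    o1,r1=ray(d1,*p1);o2,r2=ray(d2,*p2)
    r1/=np.linalg.norm(r1);r2/=np.linalg.norm(r2)
    a=np.linalg.lstsq(np.c_[r1,-r2],o2-o1,rcond=None)[0]
    A=o1+a[0]*r1;B=o2+a[1]*r2
    return (A+B)/2,np.linalg.norm(A-B)
def blobs(d,lo,hi,box,amin=4):
    hsv=cv2.cvtColor(d["pixels"],cv2.COLOR_RGB2HSV)
    m=cv2.inRange(hsv,np.array(lo),np.array(hi))
    k=np.zeros_like(m);x0,y0,x1,y1=box;k[y0:y1,x0:x1]=m[y0:y1,x0:x1]
    n,l,st,c=cv2.connectedComponentsWithStats(k)
    return [(c[i].round(1).tolist(),st[i].tolist()) for i in range(1,n) if st[i][4]>=amin]
E
python3 - <<'E'
from h import *
T=load("top0.npz");S=load("scene0.npz")
for n,d,bx in [("T",T,[(285,240,320,275),(425,235,465,270),(280,170,305,222)]),("S",S,[(305,125,345,155),(170,155,205,205),(335,160,372,208)])]:
    print(n,"screw",blobs(d,(0,110,60),(10,255,255),bx[0]),"blue",blobs(d,(95,60,40),(130,255,255),bx[0]))
    print(" tray",blobs(d,(0,0,110),(179,60,255),bx[0],50))
    print(" torch",blobs(d,(0,120,40),(16,255,255),bx[1]))
    print(" brass",blobs(d,(14,100,60),(30,255,255),bx[2]))
    big=cv2.hconcat([cv2.resize(d["pixels"][b[1]:b[3],b[0]:b[2]],(260,300),interpolation=cv2.INTER_CUBIC) for b in bx])
    globals()["I"+n]=big
cv2.imwrite("pics/crop.png",cv2.convertScaleAbs(cv2.vconcat([IT,IS])[:,:,::-1],alpha=1.6))
E
```

```text
T screw [([300.5, 258.4], [299, 256, 4, 5, 17])] blue [([300.6, 258.9], [292, 250, 18, 18, 73])]
 tray []
 torch [([449.4, 252.3], [445, 247, 10, 11, 70])]
 brass [([290.5, 184.3], [285, 177, 12, 16, 170]), ([293.1, 210.0], [290, 207, 7, 7, 41]), ([300.6, 214.0], [298, 209, 5, 10, 15])]
S screw [([324.5, 138.8], [323, 138, 4, 3, 10])] blue []
 tray [([324.5, 138.2], [305, 125, 40, 30, 978])]
 torch [([183.6, 178.7], [174, 163, 20, 32, 280]), ([190.0, 197.7], [186, 197, 9, 2, 9])]
 brass [([346.2, 168.1], [343, 165, 8, 7, 47]), ([353.6, 193.1], [337, 184, 32, 20, 329])]
```

View pics/crop.png

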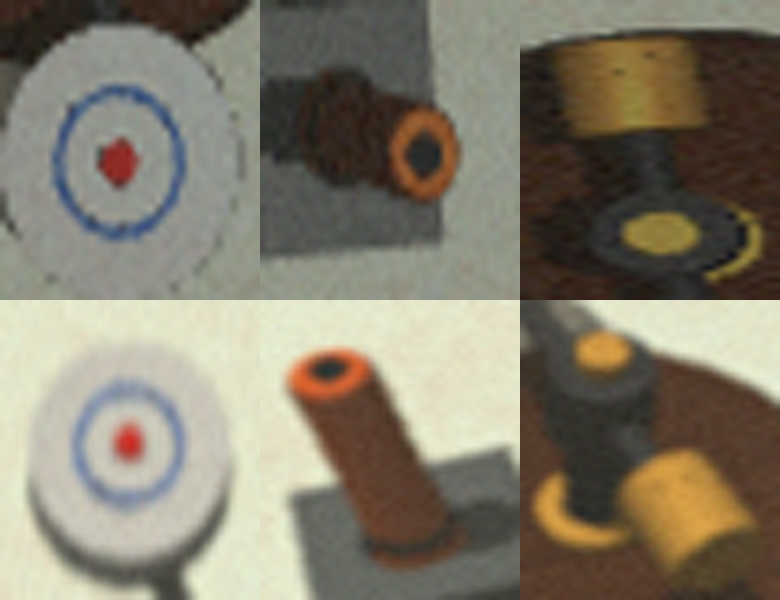

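The crops show the tray's red screw and blue ring, the torch's orange rim with a dark centre (top image about (449.7,252.4), scene about (179.2,166.8)), and the brass hub cap.

Run:
```python
from h import *
T=load("top0.npz");S=load("scene0.npz")
print("screw",tri(T,(300.5,258.5),S,(324.6,138.8)))
print("cap",tri(T,(293.1,210),S,(346.2,168.1)))
print("torch top",tri(T,(449.7,252.4),S,(179.2,166.8)))
# holder: grey top outline in top view
hsv=cv2.cvtColor(T["pixels"],cv2.COLOR_RGB2HSV)[...,2].astype(int)
m=np.zeros((400,640),np.uint8);m[228:272,408:465]=(hsv[228:272,408:465]<105)*255
c=max(cv2.findContours(m,0,1)[0],key=cv2.contourArea)
print(cv2.minAreaRect(c))
for n,u,v,z in [("screw",300.5,258.5,.112),("cap",293.1,210,.124),("torch",449.7,252.4,.14)]: print(n,plane(T,u,v,z).round(4))
for n,u,v,z in [("screw",324.6,138.8,.112),("cap",346.2,168.1,.124),("torch",179.2,166.8,.14)]: print(n,plane(S,u,v,z).round(4))
# corner points from depth check
p=[(447,240),(449,252),(301,258)]
for u,v in p: 
  o,r=ray(T,u,v); print(u,v,(o+r*T["range_z"][v,u]).round(4))
```

```text
screw (array([0.44892081, 0.02228333, 0.11498225]), np.float64(0.0015050879596170152))
cap (array([0.56665212, 0.04292999, 0.12390345]), np.float64(0.0005658868507825235))
torch top (array([ 0.47542686, -0.3319783 ,  0.14085724]), np.float64(0.002660841061564569))
((436.0, 249.5), (43.0, 56.0), 90.0)
screw [0.4485 0.0217 0.112 ]
cap [0.5666 0.0426 0.124 ]
torch [ 0.4752 -0.3337  0.14  ]
screw [0.446  0.0238 0.112 ]
cap [0.5668 0.0432 0.124 ]
torch [ 0.4751 -0.3308  0.14  ]
447 240 [ 0.5005 -0.3596  0.0405]
449 252 [ 0.4765 -0.3303  0.1451]
301 258 [0.4498 0.0204 0.1135]
```

```bash
cat >> h.py <<'E'
from scipy.spatial.transform import Rotation as Ro
def rows(pos,rv,targets,yaw=0.,nyaw=0,op=1,nd=2):
    """targets: world xyz per row; yaw share about tool z on first nyaw rows. Prints rows; returns final pose."""
    p=np.array(pos,float);R=Ro.from_rotvec(rv);out=[]
    for i,t in enumerate(targets):
        s=np.round(np.clip(R.inv().apply(np.array(t)-p)/.025,-1,1),nd)
        p=p+R.apply(s*.025);w=yaw if i<nyaw else 0.
        if w: R=R*Ro.from_rotvec([0,0,w*.1])
        out.append([op]+s.tolist()+[0,0,w])
    for i in range(0,len(out),8): print(str(out[i:i+8]).replace(" ","").replace(".0,",",").replace(".0]","]"))
    print("end",p.round(4),R.as_rotvec().round(3),len(out))
    return p,R.as_rotvec()
def path(p0,wps,step=.024):
    o=[];a=np.array(p0,float)
    for w in wps:
        w=np.array(w,float);n=max(1,int(np.ceil(np.linalg.norm(w-a)/step)))
        o+=[a+(w-a)*k/n for k in range(1,n+1)];a=w
    return o
E
python3 - <<'E'
from h import *
T=load("top0.npz");print(plane(T,434.3,249.8,.04))
p=[.2106,.5879,.1917];rv=[-.5375,-3.0952,.0026]
rows(p,rv,path(p,[(.42,.35,.20),(.475,-.20,.2),(.475,-.332,.2)]),1.,12)
E
```

```text
[ 0.47393537 -0.3265489   0.04      ]
[[1,-0.79,-0.44,-0.02,0,0,1],[1,-0.83,-0.35,-0.03,0,0,1],[1,-0.87,-0.28,-0.02,0,0,1],[1,-0.88,-0.18,-0.02,0,0,1],[1,-0.91,-0.1,-0.02,0,0,1],[1,-0.9,-0,-0.03,0,0,1],[1,-0.9,0.08,-0.02,0,0,1],[1,-0.89,0.18,-0.02,0,0,1]]
[[1,-0.87,0.26,-0.03,0,0,1],[1,-0.83,0.35,-0.02,0,0,1],[1,-0.8,0.43,-0.02,0,0,1],[1,-0.75,0.51,-0.02,0,0,1],[1,-0.69,0.58,-0.03,0,0,0],[1,-0.7,0.58,-0.02,0,0,0],[1,-0.92,0.07,0,0,0,0],[1,-0.92,0.06,0,0,0,0]]
[[1,-0.92,0.07,0,0,0,0],[1,-0.92,0.07,0.01,0,0,0],[1,-0.91,0.06,-0,0,0,0],[1,-0.92,0.07,-0,0,0,0],[1,-0.92,0.07,0,0,0,0],[1,-0.92,0.06,0,0,0,0],[1,-0.92,0.07,0,0,0,0],[1,-0.92,0.07,0,0,0,0]]
[[1,-0.92,0.06,0.01,0,0,0],[1,-0.92,0.07,-0,0,0,0],[1,-0.91,0.07,-0,0,0,0],[1,-0.92,0.07,0,0,0,0],[1,-0.92,0.06,0,0,0,0],[1,-0.92,0.07,0,0,0,0],[1,-0.92,0.07,0.01,0,0,0],[1,-0.92,0.06,-0,0,0,0]]
[[1,-0.92,0.07,-0,0,0,0],[1,-0.92,0.07,-0,0,0,0],[1,-0.91,0.06,0,0,0,0],[1,-0.92,0.07,0,0,0,0],[1,-0.92,0.07,0,0,0,0],[1,-0.92,0.07,0.01,0,0,0],[1,-0.88,-0.03,-0,0,0,0],[1,-0.88,-0.02,-0,0,0,0]]
[[1,-0.88,-0.03,-0,0,0,0],[1,-0.88,-0.02,0,0,0,0],[1,-0.88,-0.02,0,0,0,0],[1,-0.88,-0.03,0,0,0,0]]
end [ 0.4749 -0.332   0.2001] [ 2.191e+00  2.251e+00 -2.000e-03] 44
```

carry_out(commands=[[1,-0.79,-0.44,-0.02,0,0,1],[1,-0.83,-0.35,-0.03,0,0,1],[1,-0.87,-0.28,-0.02,0,0,1],[1,-0.88,-0.18,-0.02,0,0,1],[1,-0.91,-0.1,-0.02,0,0,1],[1,-0.9,0,-0.03,0,0,1],[1,-0.9,0.08,-0.02,0,0,1],[1,-0.89,0.18,-0.02,0,0,1]])

```text
clock: 0.9
position: [0.3307, 0.4515, 0.1968]
ee_rot: [-1.706, -2.638, 0.001]
force: [-0.4, -0.2, -0.6]
width: 0.997
gripper_force: 0.0
```

carry_out(commands=[[1,-0.87,0.26,-0.03,0,0,1],[1,-0.83,0.35,-0.02,0,0,1],[1,-0.8,0.43,-0.02,0,0,1],[1,-0.75,0.51,-0.02,0,0,1],[1,-0.69,0.58,-0.03,0,0,0],[1,-0.7,0.58,-0.02,0,0,0],[1,-0.92,0.07,0,0,0,0],[1,-0.92,0.06,0,0,0,0]])

```text
clock: 1.7
position: [0.4248, 0.3035, 0.2001]
ee_rot: [2.192, 2.251, -0.001]
force: [-0.2, 1.1, -0.2]
width: 1.0
gripper_force: 0.0
```

carry_out(commands=[[1,-0.92,0.07,0,0,0,0],[1,-0.92,0.07,0,0,0,0],[1,-0.91,0.06,0,0,0,0],[1,-0.92,0.07,0,0,0,0],[1,-0.92,0.07,0,0,0,0],[1,-0.92,0.06,0,0,0,0],[1,-0.92,0.07,0,0,0,0],[1,-0.92,0.07,0,0,0,0]])

```text
clock: 2.5
position: [0.4428, 0.1203, 0.2004]
ee_rot: [-2.191, -2.251, 0.0]
force: [1.3, -1.2, 0.2]
width: 1.001
gripper_force: 0.0
```

carry_out(commands=[[1,-0.92,0.06,0,0,0,0],[1,-0.92,0.07,0,0,0,0],[1,-0.91,0.07,0,0,0,0],[1,-0.92,0.07,0,0,0,0],[1,-0.92,0.06,0,0,0,0],[1,-0.92,0.07,0,0,0,0],[1,-0.92,0.07,0,0,0,0],[1,-0.92,0.06,0,0,0,0]])

```text
clock: 3.3
position: [0.461, -0.0629, 0.2004]
ee_rot: [-2.191, -2.251, 0.0]
force: [0.9, -0.4, -1.0]
width: 0.996
gripper_force: 0.0
```

carry_out(commands=[[1,-0.92,0.07,0,0,0,0],[1,-0.92,0.07,0,0,0,0],[1,-0.91,0.06,0,0,0,0],[1,-0.92,0.07,0,0,0,0],[1,-0.92,0.07,0,0,0,0],[1,-0.92,0.07,0,0,0,0],[1,-0.88,-0.03,0,0,0,0],[1,-0.88,-0.02,0,0,0,0]])

```text
clock: 4.1
position: [0.4749, -0.2442, 0.2002]
ee_rot: [-2.191, -2.251, 0.0]
force: [-0.0, -0.7, -0.1]
width: 0.997
gripper_force: 0.0
```

carry_out(commands=[[1,-0.88,-0.03,0,0,0,0],[1,-0.88,-0.02,0,0,0,0],[1,-0.88,-0.02,0,0,0,0],[1,-0.88,-0.03,0,0,0,0],[1,0,0,0,0,0,0]])

```text
clock: 4.6
position: [0.4738, -0.3347, 0.2004]
ee_rot: [2.195, 2.246, -0.003]
force: [0.5, -0.8, -0.1]
width: 0.999
gripper_force: 0.0
```

Run:
```python
from cell import arm
from h import *
s=arm.observe();d=arm.get_image("wrist");np.savez("w1.npz",pos=s["position"],rv=s["ee_rot"],**d)
print(s["clock"],s["position"],s["ee_rot"],s["joints"],s["force"]);print(d["mtx"].tolist(),d["tool_from_camera"].round(4).tolist())
cv2.imwrite("pics/w1.png",d["pixels"][:,:,::-1])
X=np.linalg.inv(d["tool_from_camera"]); Rw=Ro.from_rotvec(s["ee_rot"]).as_matrix()
def proj(P):
    c=X@np.r_[Rw.T@(np.array(P)-s["position"]),1]; u=d["mtx"]@c[:3];return (u[:2]/u[2]).round(1)
print("torch top expected",proj((.475,-.332,.14)),"holder",proj((.474,-.3266,.04)))
```

```text
4.6 [ 0.47381912 -0.33465989  0.20038019] [ 2.19509462  2.24649065 -0.00288985] [ 0.02385561  0.40417559  0.70178568  1.71601947 -0.28307691  1.12528691
  0.83225929] [ 0.48841686 -0.8000944  -0.14563505]
[[341.10932336091366, 0.0, 317.42276667117204], [0.0, 341.10932336091366, 205.6963126195823], [0.0, 0.0, 1.0]] [[0.0001, -0.9664, -0.2569, 0.0688], [1.0, 0.0002, -0.0006, -0.0004], [0.0007, -0.2569, 0.9664, -0.1932], [0.0, 0.0, 0.0, 1.0]]
torch top expected [319.8 204.1] holder [318.5 174.8]
```

View pics/w1.png

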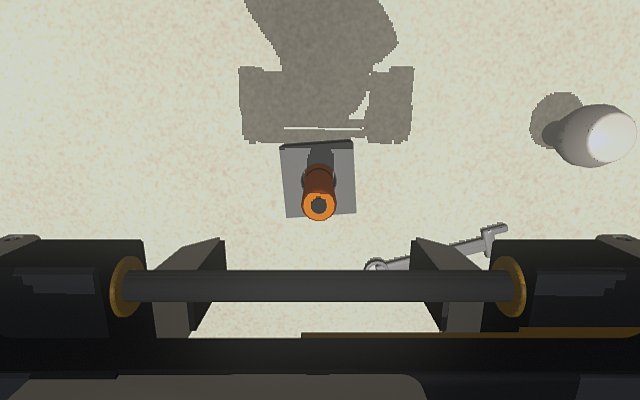

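The wrist image shows the torch rim at (318.5,206.5), within 2 px of where I expected it. The holder top is centred near (318.5,180), so the torch is at (0.4745,-0.333).

carry_out(commands=[[1,-0.04,-0.01,0.7,0,0,0],[1,0,0,1,0,0,0],[1,0,0,1,0,0,0],[1,0,0,1,0,0,0],[1,0,0,0.6,0,0,0],[1,0,0,0.26,0,0,0],[1,0,0,0,0,0,0]])

```text
clock: 5.35
position: [0.4747, -0.3319, 0.0861]
ee_rot: [-2.19, -2.251, 0.0]
force: [-0.3, -0.1, -0.3]
width: 1.001
gripper_force: 0.0
```

carry_out(commands=[[0,0,0,0,0,0,0],[0,0,0,0,0,0,0],[0,0,0,0,0,0,0],[0,0,0,0,0,0,0],[0,0,0,0,0,0,0],[0,0,0,0,0,0,0],[0,0,0,0,0,0,0],[0,0,0,0,0,0,0]], squeeze=30)

```text
clock: 6.15
position: [0.4748, -0.3325, 0.0865]
ee_rot: [-2.191, -2.251, -0.0]
force: [-0.3, -0.4, 0.6]
width: 0.352
gripper_force: 0.0
```

carry_out(commands=[[0,0,0,0,0,0,0],[0,0,0,0,0,0,0],[0,0,0,0,0,0,0],[0,0,0,0,0,0,0]])

```text
clock: 6.55
position: [0.4748, -0.3325, 0.0865]
ee_rot: [-2.191, -2.251, 0.0]
force: [-0.1, -0.0, -0.9]
width: 0.297
gripper_force: 30.0
```

carry_out(commands=[[0,0,0,-0.5,0,0,0],[0,0,0,-0.9,0,0,0],[0,0,0,-0.9,0,0,0],[0,0,0,-0.9,0,0,0],[0,0,0,-0.9,0,0,0],[0,0,0,-0.9,0,0,0],[0,0,0,-0.7,0,0,0],[0,0,0,-0.3,0,0,0]])

```text
clock: 7.35
position: [0.4752, -0.3332, 0.239]
ee_rot: [2.19, 2.249, 0.001]
force: [-0.4, -0.8, -0.1]
width: 0.296
gripper_force: 30.0
```

Run:
```python
from cell import arm
from h import *
s=arm.observe();print(s["clock"],s["position"],s["ee_rot"],s["force"],s["width"],s["gripper_force"])
S=arm.get_image("scene");T=arm.get_image("top")
np.savez("s2.npz",**S);np.savez("t2.npz",**T)
cv2.imwrite("pics/s2.png",S["pixels"][:,:,::-1])
p=[.4749,-.333,.2365];rv=[2.191,2.251,-.002]
```

```text
7.35 [ 0.47522244 -0.33323189  0.23900115] [2.18978023e+00 2.24874851e+00 1.38891541e-03] [-0.38497994 -0.81450622 -0.10292658] 0.29628259017778996 29.999259635224007
```

View pics/s2.png

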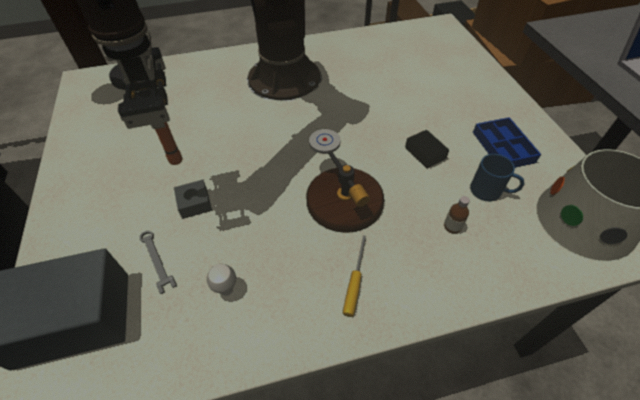

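The scene view shows the torch upright in the gripper, its lens end at (173,160), and the holder empty at (193,198). Next I'll plan the move to the +y side of the tray and the push.

```bash
cat >> h.py <<'E'
PIV=np.array([.5667,.0429]);RV=[2.191,2.251,0.]
def tf(th,rad,tan,z):
    e=np.array([np.cos(th),np.sin(th)]);t=np.array([-e[1],e[0]])
    return np.r_[PIV+rad*e+tan*t,z]
E
python3 - <<'E'
from cell import arm
from h import *
s=arm.observe();print(s["position"],s["ee_rot"])
th0=np.arctan2(.0222-.0429,.4483-.5667)%(2*np.pi);print(th0,np.degrees(th0))
p=[.4747,-.333,.2361]
a=tf(th0,.12,-.066,.24);b=tf(th0,.12,-.066,.1685)
p1,_=rows(p,RV,path(p,[(.43,-.05,.24),a,b]),op=0)
E
```

```text
[ 0.47514524 -0.33291654  0.23772968] [2.19006482e+00 2.24972344e+00 1.12315023e-03]
3.3146744158456296 189.91685448794615
[[0,0.95,-0.12,-0.01,0,0,0],[0,0.94,-0.13,-0.02,0,0,0],[0,0.95,-0.12,-0.01,0,0,0],[0,0.95,-0.12,-0.01,0,0,0],[0,0.95,-0.13,-0.02,0,0,0],[0,0.94,-0.12,-0.01,0,0,0],[0,0.95,-0.12,-0.01,0,0,0],[0,0.95,-0.13,-0.02,0,0,0]]
[[0,0.94,-0.12,-0.01,0,0,0],[0,0.95,-0.12,-0.01,0,0,0],[0,0.95,-0.13,-0.02,0,0,0],[0,0.94,-0.12,-0.01,0,0,0],[0,0.92,0.07,0,0,0,0],[0,0.91,0.07,0,0,0,0],[0,0.91,0.08,0,0,0,0],[0,0.92,0.07,0,0,0,0]]
[[0,0.91,0.07,-0,0,0,0],[0,0.91,0.07,-0,0,0,0],[0,0,0,0.95,0,0,0],[0,0,0,0.96,0,0,0],[0,0.01,0,0.95,0,0,0]]
end [0.4371 0.0874 0.1685] [2.191 2.251 0.   ] 21
```

carry_out(commands=[[0,0.6,-0.08,-0.01,0,0,0],[0,0.95,-0.13,-0.02,0,0,0],[0,0.95,-0.12,-0.01,0,0,0],[0,0.95,-0.12,-0.01,0,0,0],[0,0.95,-0.13,-0.02,0,0,0],[0,0.94,-0.12,-0.01,0,0,0],[0,0.95,-0.12,-0.01,0,0,0],[0,0.95,-0.13,-0.02,0,0,0]])

```text
clock: 8.25
position: [0.4452, -0.151, 0.2383]
ee_rot: [-2.19, -2.25, 0.002]
force: [0.3, 0.6, -1.7]
width: 0.294
gripper_force: 30.0
```

carry_out(commands=[[0,0.94,-0.12,-0.01,0,0,0],[0,0.95,-0.12,-0.01,0,0,0],[0,0.95,-0.13,-0.02,0,0,0],[0,0.94,-0.12,-0.01,0,0,0],[0,0.92,0.07,0,0,0,0],[0,0.91,0.07,0,0,0,0],[0,0.91,0.08,0,0,0,0],[0,0.92,0.07,0,0,0,0]])

```text
clock: 9.05
position: [0.4354, 0.0344, 0.2397]
ee_rot: [-2.191, -2.251, 0.002]
force: [-0.1, 0.2, -0.2]
width: 0.296
gripper_force: 30.0
```

carry_out(commands=[[0,0.9,0.05,0,0,0,0],[0,0.8,0.03,0,0,0,0],[0,0.47,0,0.3,0,0,0],[0,0,0,0.95,0,0,0],[0,0,0,0.95,0,0,0],[0,0,0,0.56,0,0,0],[0,0,0,0.1,0,0,0],[0,0,0,0,0,0,0]])

```text
clock: 9.85
position: [0.4362, 0.0873, 0.1684]
ee_rot: [-2.192, -2.25, 0.003]
force: [-0.7, 0.3, -0.7]
width: 0.295
gripper_force: 30.0
```

Run:
```python
from cell import arm
from h import *
s=arm.observe();print(s["clock"],s["position"],s["ee_rot"],s["force"],s["joints"].round(2))
I=[]
for n in ["scene","wrist"]:
    d=arm.get_image(n);np.savez(f"{n}3.npz",pos=s["position"],rv=s["ee_rot"],**d);I.append(d["pixels"])
cv2.imwrite("pics/c3.png",cv2.vconcat([cv2.resize(I[0][80:240,220:476],(640,400)),cv2.resize(I[1],(320,200)).copy() if 0 else I[1][::2,::1]])[:,:,::-1])
S=load("scene3.npz")
b=blobs(S,(0,110,60),(10,255,255),(270,110,372,160));print(b)
```

```text
9.85 [0.43616936 0.08729893 0.16844922] [-2.19178154 -2.25016178  0.00253439] [-0.70420492  0.31800161 -0.70708926] [-0.7   0.16  0.45  2.05 -0.09  0.95 -0.19]
[([345.0, 112.5], [344, 110, 4, 6, 11]), ([345.5, 121.6], [344, 116, 5, 12, 34]), ([344.5, 135.0], [342, 132, 7, 7, 24]), ([324.4, 138.9], [323, 138, 4, 3, 11])]
```

View pics/c3.png

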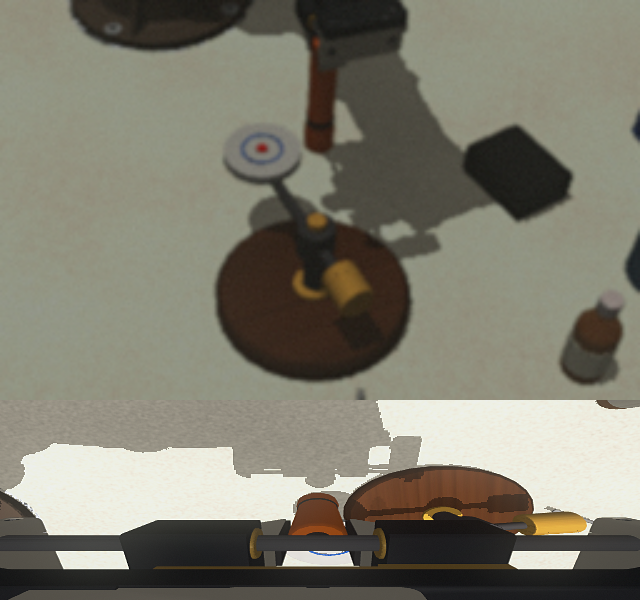

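Run:
```python
from cell import arm
from h import *
p=[.4366,.0873,.1685];th0=3.3147
d=np.cumsum([.02,.03,.03,.04,.055,.07,.085,.1,.11,.115,.115,.115]);ps=th0-.076+d
W=[tf(a,.12,-.056,.1685) for a in ps]
W+=[tf(ps[-1],.125,-.050,.1685),tf(ps[-1],.140,-.052,.172),tf(ps[-1],.155,-.056,.19),tf(ps[-1],.16,-.06,.214)]
rows(p,RV,W,op=0); print(W[0],ps[-1])
```

```text
[[0,-0.12,0.17,0,0,0,0],[0,-0.15,-0.05,0,0,0,0],[0,-0.15,-0.05,0,0,0,0],[0,-0.2,-0.05,0,0,0,0],[0,-0.29,-0.07,0,0,0,0],[0,-0.36,-0.05,0,0,0,0],[0,-0.45,-0.04,0,0,0,0],[0,-0.53,0.01,0,0,0,0]]
[[0,-0.58,0.07,0,0,0,0],[0,-0.59,0.14,0,0,0,0],[0,-0.58,0.2,0,0,0,0],[0,-0.54,0.27,0,0,0,0],[0,-0.3,0.08,0,0,0,0],[0,-0.45,-0.41,-0.14,0,0,0],[0,-0.39,-0.48,-0.72,0,0,0],[0,-0.08,-0.24,-0.96,0,0,0]]
end [ 0.428 -0.057  0.214] [2.191 2.251 0.   ] 16
[0.44097888 0.08449566 0.1685    ] 4.1237
```

carry_out(commands=[[0,-0.12,0.1,0,0,0,0],[0,-0.15,0,0,0,0,0],[0,-0.15,-0.03,0,0,0,0],[0,-0.2,-0.05,0,0,0,0],[0,-0.29,-0.07,0,0,0,0],[0,-0.36,-0.05,0,0,0,0],[0,-0.45,-0.04,0,0,0,0],[0,-0.53,0.01,0,0,0,0]])

```text
clock: 10.75
position: [0.4347, 0.0306, 0.1691]
ee_rot: [-2.191, -2.251, -0.0]
force: [0.1, -0.6, -0.4]
width: 0.296
gripper_force: 30.0
```

carry_out(commands=[[0,-0.58,0.07,0,0,0,0],[0,-0.59,0.14,0,0,0,0],[0,-0.58,0.2,0,0,0,0],[0,-0.54,0.27,0,0,0,0],[0,-0.3,0.08,0,0,0,0],[0,-0.45,-0.41,-0.14,0,0,0],[0,-0.39,-0.48,-0.72,0,0,0],[0,-0.08,-0.24,-0.96,0,0,0]])

```text
clock: 11.55
position: [0.425, -0.0581, 0.2142]
ee_rot: [-2.192, -2.247, 0.005]
force: [1.2, 0.3, -0.6]
width: 0.297
gripper_force: 30.0
```

```bash
cat > look.py <<'E'
from cell import arm
from h import *
import sys
def look(tag,cams=("scene","top")):
    for n in cams:
        s=arm.observe();d=arm.get_image(n);np.savez(f"{n}{tag}.npz",**d)
        hsv=cv2.cvtColor(d["pixels"],cv2.COLOR_RGB2HSV)
        vs,us=np.nonzero(cv2.inRange(hsv,(0,110,60),(10,255,255)) )
        vb,ub=np.nonzero(cv2.inRange(hsv,(100,70,50),(125,255,255)))
        for nm,u,v in [("red",us,vs),("blue",ub,vb)]:
            P=np.array([plane(d,a,b,.112)[:2] for a,b in zip(u,v)]).reshape(-1,2)-PIV
            r=np.linalg.norm(P,axis=1);k=(abs(r-.12)<(.01 if nm=="red" else .024));
            if k.sum()<3: print(n,nm,"none");continue
            q=P[k];m=np.median(q,0);q=q[np.linalg.norm(q-m,axis=1)<.03];m=q.mean(0)
            print(n,nm,round(s["clock"],2),len(q),"r",np.linalg.norm(m).round(4),"spread",q.std(0).round(4),"th",round(float(np.arctan2(m[1],m[0])%(2*np.pi)),4))
    s=arm.observe();print(s["clock"],s["position"].round(4),s["force"].round(1))
if __name__=="__main__": look(sys.argv[1],sys.argv[2:] or ("scene","top"))
E
python3 look.py 4
```

```text
scene red 11.55 15 r 0.1183 spread [0.0032 0.0026] th 4.5774
scene blue 11.55 6 r 0.1184 spread [0.004  0.0192] th 4.6159
top red 11.6 18 r 0.1203 spread [0.0031 0.0029] th 4.6605
top blue 11.6 59 r 0.1205 spread [0.0141 0.0143] th 4.6581
11.65 [ 0.4279 -0.0575  0.2168] [ 1.2 -0.8 -1.7]
```

Run:
```python
from h import *
p=[.428,-.057,.214]
rows(p,RV,path(p,[(.43,.08,.225),tf(1.7,.12,0,.225)]),op=0)
```

```text
[[0,0.91,0.04,-0.07,0,0,0],[0,0.92,0.04,-0.08,0,0,0],[0,0.91,0.03,-0.07,0,0,0],[0,0.91,0.04,-0.07,0,0,0],[0,0.91,0.04,-0.08,0,0,0],[0,0.92,0.04,-0.07,0,0,0],[0,0.44,0.7,-0,0,0,0],[0,0.45,0.71,-0,0,0,0]]
[[0,0.45,0.7,-0,0,0,0],[0,0.45,0.71,-0,0,0,0],[0,0.45,0.7,-0,0,0,0],[0,0.45,0.71,-0,0,0,0],[0,0.45,0.7,-0,0,0,0]]
end [0.5511 0.1619 0.225 ] [2.191 2.251 0.   ] 13
```

carry_out(commands=[[0,0.91,0.04,-0.07,0,0,0],[0,0.92,0.04,-0.08,0,0,0],[0,0.91,0.03,-0.07,0,0,0],[0,0.91,0.04,-0.07,0,0,0],[0,0.91,0.04,-0.08,0,0,0],[0,0.92,0.04,-0.07,0,0,0],[0,0.44,0.7,0,0,0,0],[0,0.45,0.71,0,0,0,0]])

```text
clock: 12.45
position: [0.4642, 0.1047, 0.2251]
ee_rot: [-2.189, -2.253, 0.0]
force: [-0.6, -0.2, -0.7]
width: 0.295
gripper_force: 30.0
```

```bash
python3 look.py 5
```

```text
scene red 12.45 17 r 0.117 spread [0.0031 0.0026] th 5.6065
scene blue 12.45 9 r 0.1186 spread [0.0129 0.0154] th 5.6269
top red 12.5 19 r 0.1201 spread [0.003  0.0032] th 5.6699
top blue 12.5 57 r 0.1199 spread [0.0138 0.0145] th 5.6734
12.55 [0.4656 0.1055 0.2249] [-0.1 -0.4 -1.3]
```

carry_out(commands=[[0,0.45,0.7,0,0,0,0],[0,0.45,0.71,0,0,0,0],[0,0.45,0.7,0,0,0,0],[0,0.45,0.71,0,0,0,0],[0,0.45,0.7,0,0,0,0]])

```text
clock: 13.05
position: [0.5509, 0.1622, 0.2249]
ee_rot: [-2.191, -2.251, 0.002]
force: [0.6, 0.3, -0.7]
width: 0.293
gripper_force: 30.0
```

```bash
python3 look.py 6
```

```text
scene red 13.05 15 r 0.1176 spread [0.0029 0.0023] th 6.2791
scene blue 13.05 13 r 0.1241 spread [0.012  0.0123] th 0.0604
top red 13.1 19 r 0.1204 spread [0.0031 0.0031] th 0.034
top blue 13.1 56 r 0.1191 spread [0.0141 0.0144] th 0.0228
13.15 [0.5517 0.1636 0.2246] [-0.2 -0.1 -0.9]
```

carry_out(commands=[[0,0,0,0,0,0,0],[0,0,0,0,0,0,0],[0,0,0,0,0,0,0],[0,0,0,0,0,0,0],[0,0,0,0,0,0,0],[0,0,0,0,0,0,0],[0,0,0,0,0,0,0],[0,0,0,0,0,0,0]])

```text
clock: 13.95
position: [0.5512, 0.1625, 0.2255]
ee_rot: [2.191, 2.251, 0.0]
force: [-0.3, 0.9, -0.7]
width: 0.296
gripper_force: 30.0
```

```bash
python3 look.py 7 top
cat >> h.py <<'E'
TAU=25.
def fit(obs,tau=TAU):
    o=np.array(obs);f=lambda t:tau*(1-np.exp(-(t-13)/tau))
    c=np.polyfit(f(o[:,0]),np.unwrap(o[:,1]),1)
    print("w13",c[0].round(4),"res",(np.polyval(c,f(o[:,0]))-np.unwrap(o[:,1])).round(3))
    return lambda t:np.polyval(c,f(np.asarray(t,float)))
OBS=[(11.6,4.660),(12.5,5.671),(13.1,6.315)]
E
```

```text
top red 13.95 19 r 0.1201 spread [0.0032 0.0029] th 0.9289
top blue 13.95 56 r 0.1206 spread [0.0138 0.0146] th 0.9267
14.0 [0.5512 0.1625 0.2255] [ 0.3  0.3 -1.3]
```

```bash
cat >> h.py <<'E'
OBS+=[(13.95,7.211)]
E
python3 - <<'E'
from h import *
th=fit(OBS);p=[.5511,.1619,.225]
t=14.0+.1*np.arange(1,25);E=float(th(15.425))
ps=np.where(t<15.4,7.983+(E-7.983)*((t-14)/1.4)**2,th(t+.025))
z=np.interp(t,[14.8,15.8],[.225,.1975])
print(th(15.4),th(14.0),np.diff(ps).round(3))
rows(p,RV,[tf(a,.12,0,b) for a,b in zip(ps,z)],op=0)
E
```

```text
w13 1.0748 res [ 0.002 -0.004  0.002  0.   ]
8.669146264760927 7.26316132235134 [0.011 0.018 0.025 0.033 0.04  0.047 0.054 0.062 0.069 0.076 0.083 0.091
 0.098 0.097 0.097 0.097 0.096 0.096 0.095 0.095 0.095 0.094 0.094]
[[0,-0,-0.01,-0,0,0,0],[0,-0.01,-0.05,-0,0,0,0],[0,-0.01,-0.09,-0,0,0,0],[0,-0.02,-0.12,-0,0,0,0],[0,-0.02,-0.15,-0,0,0,0],[0,-0.04,-0.19,-0,0,0,0],[0,-0.06,-0.22,-0,0,0,0],[0,-0.08,-0.25,-0,0,0,0]]
[[0,-0.11,-0.27,0.11,0,0,0],[0,-0.13,-0.31,0.11,0,0,0],[0,-0.18,-0.32,0.11,0,0,0],[0,-0.22,-0.33,0.11,0,0,0],[0,-0.27,-0.34,0.11,0,0,0],[0,-0.32,-0.34,0.11,0,0,0],[0,-0.36,-0.3,0.11,0,0,0],[0,-0.38,-0.27,0.11,0,0,0]]
[[0,-0.4,-0.23,0.11,0,0,0],[0,-0.42,-0.19,0.11,0,0,0],[0,-0.44,-0.14,-0,0,0,0],[0,-0.45,-0.11,-0,0,0,0],[0,-0.45,-0.06,0,0,0,0],[0,-0.45,-0.01,0,0,0,0],[0,-0.45,0.02,0,0,0,0],[0,-0.45,0.07,0,0,0,0]]
end [0.4498 0.0161 0.1975] [2.191 2.251 0.   ] 24
```

carry_out(commands=[[0,0,-0.01,0,0,0,0],[0,-0.01,-0.05,0,0,0,0],[0,-0.01,-0.09,0,0,0,0],[0,-0.02,-0.12,0,0,0,0],[0,-0.02,-0.15,0,0,0,0],[0,-0.04,-0.19,0,0,0,0],[0,-0.06,-0.22,0,0,0,0],[0,-0.08,-0.25,0,0,0,0]])

```text
clock: 14.8
position: [0.5239, 0.1556, 0.2256]
ee_rot: [-2.191, -2.251, -0.0]
force: [-0.5, 0.1, -1.2]
width: 0.296
gripper_force: 30.0
```

carry_out(commands=[[0,-0.11,-0.27,0.11,0,0,0],[0,-0.13,-0.31,0.11,0,0,0],[0,-0.18,-0.32,0.11,0,0,0],[0,-0.22,-0.33,0.11,0,0,0],[0,-0.27,-0.34,0.11,0,0,0],[0,-0.32,-0.34,0.11,0,0,0],[0,-0.36,-0.3,0.11,0,0,0],[0,-0.38,-0.27,0.11,0,0,0]])

```text
clock: 15.6
position: [0.4631, 0.1039, 0.2033]
ee_rot: [-2.191, -2.251, -0.0]
force: [1.0, -0.4, -1.2]
width: 0.292
gripper_force: 30.0
```

```bash
python3 look.py 8 top scene
python3 - <<'E'
from h import *
d=load("scene8.npz");cv2.imwrite("pics/s8.png",cv2.resize(d["pixels"][70:230,240:440],(750,600))[:,:,::-1])
th=fit(OBS);print(tf(float(th(15.7)),.12,0,0))
E
```

```text
top red none
top blue 15.6 15 r 0.1171 spread [0.0087 0.003 ] th 2.7307
scene red 15.65 5 r 0.1201 spread [0.0019 0.0017] th 2.6217
scene blue none
15.7 [0.4627 0.103  0.2033] [ 0.1 -0.4 -1.1]
w13 1.0748 res [ 0.002 -0.004  0.002  0.   ]
[0.4594122  0.09665248 0.        ]
```

View pics/s8.png

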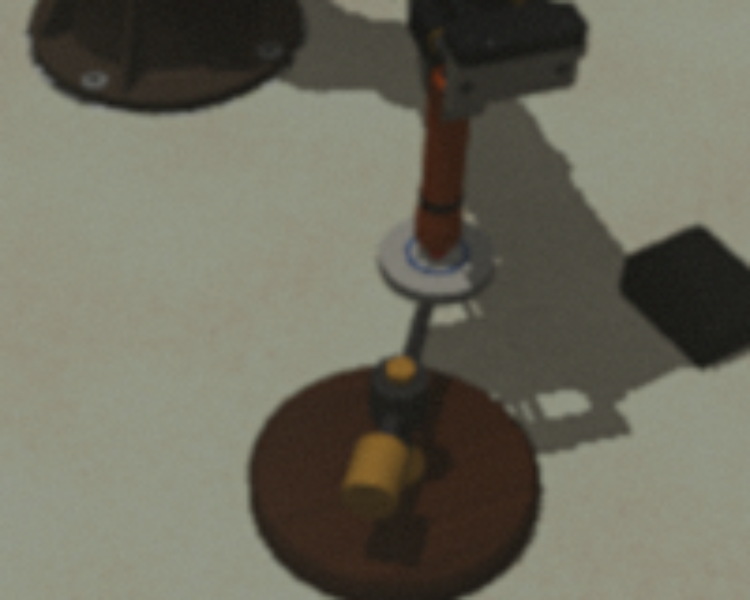

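The scene crop shows the torch's lens centred in the blue ring above the tray, clear of it. I'll carry on tracking and add the counterweight as a phase check.

```bash
cat >> h.py <<'E'
def brass(d,z=.094):
    hsv=cv2.cvtColor(d["pixels"],cv2.COLOR_RGB2HSV)
    v,u=np.nonzero(cv2.inRange(hsv,(12,100,50),(30,255,255)))
    P=np.array([plane(d,a,b,z)[:2] for a,b in zip(u,v)]).reshape(-1,2)-PIV
    r=np.linalg.norm(P,axis=1);q=P[(r>.045)&(r<.11)];m=np.median(q,0)
    q=q[np.linalg.norm(q-m,axis=1)<.035];m=q.mean(0)
    return len(q),np.linalg.norm(m).round(4),float((np.arctan2(m[1],m[0])+np.pi)%(2*np.pi))
E
python3 - <<'E'
from h import *
th=fit(OBS)
for n,t in [("0",None),("4",11.55),("5",12.45),("6",13.05),("8",15.65)]:
    b=brass(load(f"scene{n}.npz"));print("S",n,b,"model",3.3147 if t is None else float(th(t))%6.2832)
for n,t in [("0",None),("4",11.6),("5",12.5),("6",13.1),("7",13.95),("8",15.6)]:
    b=brass(load(f"top{n}.npz"));print("T",n,b,"model",3.3147 if t is None else float(th(t))%6.2832)
p=tf(float(th(15.625)),.12,0,.203)
t=15.7+.1*np.arange(1,9)
rows(p,RV,[tf(float(th(a+.025)),.12,0,.1975 if a>15.85 else .2) for a in t],op=0)
E
```

```text
w13 1.0748 res [ 0.002 -0.004  0.002  0.   ]
S 0 (317, np.float64(0.0654), 2.7716964080344835) model 3.3147
S 4 (137, np.float64(0.0654), 3.3247799045269817) model 4.605030059509551
S 5 (62, np.float64(0.0511), 3.4026984782202243) model 5.611882095715491
S 6 (255, np.float64(0.061), 2.309136746766436) model 6.263259262065738
S 8 (408, np.float64(0.0693), 2.5057405906700794) model 2.6288342251017562
T 0 (198, np.float64(0.0665), 3.3021758446867513) model 3.3147
T 4 (212, np.float64(0.0662), 4.6578955361462455) model 4.661922265591007
T 5 (210, np.float64(0.0657), 5.674271978132218) model 5.666762610086806
T 6 (219, np.float64(0.0664), 0.04166436702921139) model 0.03363832399061639
T 7 (225, np.float64(0.0658), 0.9378235187882531) model 0.9282768003315729
T 8 (213, np.float64(0.0661), 2.56963519748889) model 2.5804507488328925
[[0,-0.82,-0.42,0.12,0,0,0],[0,-0.44,-0.14,0.1,0,0,0],[0,-0.45,-0.11,0,0,0,0],[0,-0.45,-0.06,0,0,0,0],[0,-0.45,-0.01,0,0,0,0],[0,-0.45,0.02,0,0,0,0],[0,-0.45,0.07,0,0,0,0],[0,-0.43,0.11,0,0,0,0]]
end [0.4528 0.0054 0.1975] [2.191 2.251 0.   ] 8
```

carry_out(commands=[[0,-0.82,-0.42,0.12,0,0,0],[0,-0.44,-0.14,0.1,0,0,0],[0,-0.45,-0.11,0,0,0,0],[0,-0.45,-0.06,0,0,0,0],[0,-0.45,-0.01,0,0,0,0],[0,-0.45,0.02,0,0,0,0],[0,-0.45,0.07,0,0,0,0],[0,-0.43,0.11,0,0,0,0]])

```text
clock: 16.5
position: [0.4532, 0.005, 0.1981]
ee_rot: [2.191, 2.251, 0.0]
force: [0.3, -0.9, -1.7]
width: 0.297
gripper_force: 30.0
```

```bash
cat > trk.py <<'E'
# usage: trk.py tag px py n -- look (top brass), refit w and tau, plan n rows from commanded (px,py,.1975)
from cell import arm
from h import *
import sys,json,os
from scipy.optimize import curve_fit
tag,px,py,n=sys.argv[1],float(sys.argv[2]),float(sys.argv[3]),int(sys.argv[4])
s=arm.observe();d=arm.get_image("top");np.savez(f"top{tag}.npz",**d)
b=brass(d);O=json.load(open("obs.json")) if os.path.exists("obs.json") else [list(o) for o in OBS]+[[15.6,8.853]]
g=lambda t,a,w,k:a+w*(1-np.exp(-(t-13)*k))/k
A=np.array(O);c,_=curve_fit(g,A[:,0],A[:,1],[6.2,1.07,.04])if len(O)>6 else curve_fit(lambda t,a,w:g(t,a,w,.04),A[:,0],A[:,1],[6.2,1.07])
c=list(c)+[.04]*(3-len(c));m=g(s["clock"],*c)
ob=m+((b[2]-m+np.pi)%(2*np.pi)-np.pi);print("brass",b,"meas-model",round(ob-m,4))
if b[0]>120 and abs(ob-m)<.15: O.append([s["clock"],ob]);json.dump(O,open("obs.json","w"))
A=np.array(O);S=np.array([*([.004]*len(O)),])
# tau kept near 25 by a weak prior
from scipy.optimize import least_squares
c=least_squares(lambda q:np.r_[(g(A[:,0],*q)-A[:,1])/.008,(q[2]-.04)/.015],[6.2,1.07,.04]).x
th=lambda t:g(t,*c)
sc=tf(th(s["clock"]),.12,0,.112);print("fit",c.round(4),"w now",round(c[1]*np.exp(-(s['clock']-13)*c[2]),3))
print("clock",s["clock"],"tcp",s["position"].round(4),"screw",sc.round(4),"err mm",(1e3*(s["position"]-sc)[:2]).round(1),"F",s["force"].round(1))
t=s["clock"]+.05+.1*np.arange(1,n+1)
rows([px,py,.1975],RV,[tf(th(a+.025),.12,0,.1975) for a in t],op=0)
E
python3 trk.py 9 .4528 .0054 16
```

```text
brass (207, np.float64(0.0667), 3.424198604321538) meas-model -0.0027
fit [6.2099 1.0738 0.0418] w now 0.928
clock 16.5 tcp [0.4532 0.005  0.1981] screw [0.4514 0.0096 0.112 ] err mm [ 1.8 -4.5] F [ 0.3 -0.9 -1.7]
[[0,-0.56,0.2,0,0,0,0],[0,-0.4,0.2,0,0,0,0],[0,-0.37,0.23,0,0,0,0],[0,-0.35,0.26,0,0,0,0],[0,-0.32,0.3,0,0,0,0],[0,-0.3,0.32,0,0,0,0],[0,-0.26,0.34,0,0,0,0],[0,-0.23,0.36,0,0,0,0]]
[[0,-0.2,0.38,0,0,0,0],[0,-0.16,0.4,0,0,0,0],[0,-0.12,0.4,0,0,0,0],[0,-0.09,0.42,0,0,0,0],[0,-0.05,0.41,0,0,0,0],[0,-0.01,0.42,0,0,0,0],[0,0.02,0.42,0,0,0,0],[0,0.06,0.41,0,0,0,0]]
end [ 0.5918 -0.0744  0.1976] [2.191 2.251 0.   ] 16
```

carry_out(commands=[[0,-0.56,0.2,0,0,0,0],[0,-0.4,0.2,0,0,0,0],[0,-0.37,0.23,0,0,0,0],[0,-0.35,0.26,0,0,0,0],[0,-0.32,0.3,0,0,0,0],[0,-0.3,0.32,0,0,0,0],[0,-0.26,0.34,0,0,0,0],[0,-0.23,0.36,0,0,0,0]])

```text
clock: 17.35
position: [0.5109, -0.0627, 0.198]
ee_rot: [2.191, 2.251, -0.0]
force: [0.7, -0.5, -1.5]
width: 0.294
gripper_force: 30.0
```

carry_out(commands=[[0,-0.2,0.38,0,0,0,0],[0,-0.16,0.4,0,0,0,0],[0,-0.12,0.4,0,0,0,0],[0,-0.09,0.42,0,0,0,0],[0,-0.05,0.41,0,0,0,0],[0,-0.01,0.42,0,0,0,0],[0,0.02,0.42,0,0,0,0],[0,0.06,0.41,0,0,0,0]])

```text
clock: 18.15
position: [0.5928, -0.0736, 0.198]
ee_rot: [-2.191, -2.251, -0.0]
force: [-0.2, 0.1, -1.0]
width: 0.294
gripper_force: 30.0
```

```bash
sed -i 's/a+.025/a+.01/' trk.py; python3 trk.py 10 .5918 -.0744 16
```

```text
brass (149, np.float64(0.068), 4.889512163204678) meas-model -0.0237
fit [6.2112 1.0748 0.0432] w now 0.861
clock 18.15 tcp [ 0.5928 -0.0736  0.198 ] screw [ 0.5881 -0.0752  0.112 ] err mm [4.7 1.6] F [-0.2  0.1 -1. ]
[[0,0.12,0.49,0,0,0,0],[0,0.13,0.39,0,0,0,0],[0,0.17,0.37,0,0,0,0],[0,0.19,0.36,0,0,0,0],[0,0.22,0.33,0,0,0,0],[0,0.25,0.32,0,0,0,0],[0,0.28,0.29,0,0,0,0],[0,0.29,0.27,0,0,0,0]]
[[0,0.32,0.24,0,0,0,0],[0,0.33,0.21,0,0,0,0],[0,0.35,0.19,0,0,0,0],[0,0.36,0.15,0,0,0,0],[0,0.37,0.12,0,0,0,0],[0,0.38,0.1,-0,0,0,0],[0,0.38,0.06,-0,0,0,0],[0,0.38,0.03,-0,0,0,0]]
end [0.6867 0.0412 0.1975] [2.191 2.251 0.   ] 16
```

carry_out(commands=[[0,0.12,0.49,0,0,0,0],[0,0.13,0.39,0,0,0,0],[0,0.17,0.37,0,0,0,0],[0,0.19,0.36,0,0,0,0],[0,0.22,0.33,0,0,0,0],[0,0.25,0.32,0,0,0,0],[0,0.28,0.29,0,0,0,0],[0,0.29,0.27,0,0,0,0]])

```text
clock: 19.0
position: [0.6618, -0.0299, 0.198]
ee_rot: [-2.191, -2.251, -0.0]
force: [0.2, -0.5, -0.6]
width: 0.291
gripper_force: 30.0
```

```bash
python3 -c "
print(.5918+.025*sum([.49,.39,.37,.36,.33,.32,.29,.27]),-.0744+.025*sum([.12,.13,.17,.19,.22,.25,.28,.29]))"; python3 trk.py 11 .6623 -.0332 16
python3 - <<'E'
from h import *
S=load("top11.npz");cv2.imwrite("pics/t11.png",cv2.resize(S["pixels"][120:300,180:400],(733,600))[:,:,::-1])
E
```

```text
0.6623 -0.03314999999999999
brass (0, np.float64(nan), nan) meas-model nan
fit [6.2112 1.0748 0.0432] w now 0.83
clock 19.0 tcp [ 0.6618 -0.0299  0.198 ] screw [ 0.6605 -0.032   0.112 ] err mm [1.3 2.1] F [ 0.2 -0.5 -0.6]
[[0,0.56,0.31,-0,0,0,0],[0,0.34,0.19,-0,0,0,0],[0,0.36,0.17,-0,0,0,0],[0,0.36,0.14,-0,0,0,0],[0,0.38,0.11,-0,0,0,0],[0,0.38,0.08,-0,0,0,0],[0,0.38,0.04,-0,0,0,0],[0,0.39,0.02,-0,0,0,0]]
[[0,0.38,-0.02,-0,0,0,0],[0,0.38,-0.04,-0,0,0,0],[0,0.37,-0.08,-0,0,0,0],[0,0.36,-0.1,-0,0,0,0],[0,0.35,-0.13,-0,0,0,0],[0,0.34,-0.16,-0,0,0,0],[0,0.33,-0.18,-0,0,0,0],[0,0.31,-0.21,-0,0,0,0]]
end [0.6618 0.1161 0.1975] [2.191 2.251 0.   ] 16
  return _methods._mean(a, axis=axis, dtype=dtype,
  ret = um.true_divide(
h.py:55: RuntimeWarning: Mean of empty slice.
  q=q[np.linalg.norm(q-m,axis=1)<.035];m=q.mean(0)
```

carry_out(commands=[[0,0.56,0.31,0,0,0,0],[0,0.34,0.19,0,0,0,0],[0,0.36,0.17,0,0,0,0],[0,0.36,0.14,0,0,0,0],[0,0.38,0.11,0,0,0,0],[0,0.38,0.08,0,0,0,0],[0,0.38,0.04,0,0,0,0],[0,0.39,0.02,0,0,0,0]])

```text
clock: 19.85
position: [0.6856, 0.0495, 0.198]
ee_rot: [-2.191, -2.251, 0.0]
force: [0.6, 0.4, -1.2]
width: 0.294
gripper_force: 30.0
```

Run:
```python
from cell import arm
from h import *
s=arm.observe();d=arm.get_image("scene");np.savez("scene12.npz",**d)
print(s["clock"],s["position"].round(4),s["joints"].round(2))
import json
g=lambda t,a,w,k:a+w*(1-np.exp(-(t-13)*k))/k
th=g(s["clock"],6.2112,1.0748,.0432);sc=tf(th,.12,0,.112);print("model",sc,th%6.2832)
def proj(P):
    u=d["mtx"]@(d["R"]@P+d["t"]);return u[:2]/u[2]
u,v=proj(sc);print("screw px",u,v);u0,v0=int(u)-40,int(v)-32
c=cv2.resize(d["pixels"][v0:v0+64,u0:u0+80],(720,576),interpolation=cv2.INTER_CUBIC)
for r in (.02,.04):
    pts=np.array([(proj(sc+np.array([r*np.cos(a),r*np.sin(a),0]))-[u0,v0]+.5)*9 for a in np.linspace(0,6.283,13)[:-1]])
    for q in pts: cv2.circle(c,tuple(int(x) for x in q),3,(0,255,0),-1)
cv2.imwrite("pics/s12.png",c[:,:,::-1])
```

```text
19.85 [0.6856 0.0495 0.198 ] [-0.45  0.56  0.5   1.42 -0.28  1.23  0.11]
model [0.68668094 0.04503862 0.112     ] 0.017793425636092763
screw px 363.09618476637934 210.9969147269431
```

View pics/s12.png

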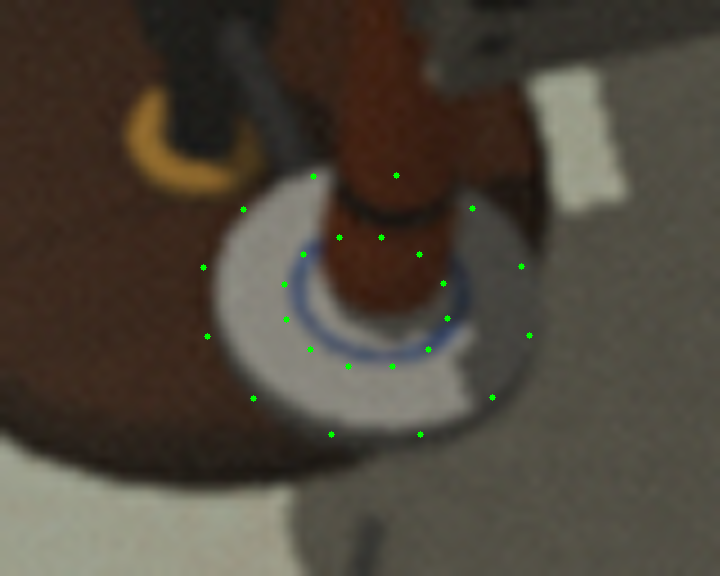

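The scene crop shows the lens well inside the blue ring. The tray is about 3 mm ahead of the model, because one half-hidden reading biased the fit. I'll drop that reading and go on.

Run:
```python
import json
O=[o for o in json.load(open("obs.json")) if abs(o[0]-18.15)>.01];json.dump(O,open("obs.json","w"))
from cell import arm
from h import *
s=arm.observe();print(s["clock"],s["position"])
g=lambda t,a,w,k:a+w*(1-np.exp(-(t-13)*k))/k
th=lambda t:g(t,6.2099,1.0738,.0418)
t=s["clock"]+.1*np.arange(1,17);P=s["position"].copy();P[2]=.1978
print(tf(th(19.85),.12,0,0))
rows(P,s["ee_rot"],[tf(th(a+.01),.12,0,.1978) for a in t],op=0)
```

```text
19.9 [0.68557819 0.05217901 0.1978649 ]
[0.6866054  0.04766401 0.        ]
[[0,0.43,-0.01,0,0,0,0],[0,0.38,-0.07,0,0,0,0],[0,0.37,-0.1,0,0,0,0],[0,0.36,-0.12,0,0,0,0],[0,0.35,-0.16,0,0,0,0],[0,0.33,-0.18,0,0,0,0],[0,0.31,-0.2,0,0,0,0],[0,0.3,-0.23,0,0,0,0]]
[[0,0.28,-0.25,0,0,0,0],[0,0.25,-0.26,0.01,0,0,0],[0,0.24,-0.29,-0,0,0,0],[0,0.21,-0.3,-0,0,0,0],[0,0.18,-0.32,-0,0,0,0],[0,0.16,-0.32,-0,0,0,0],[0,0.14,-0.34,-0,0,0,0],[0,0.11,-0.35,-0,0,0,0]]
end [0.5949 0.1596 0.1977] [-2.188e+00 -2.253e+00 -1.000e-03] 16
```

carry_out(commands=[[0,0.43,-0.01,0,0,0,0],[0,0.38,-0.07,0,0,0,0],[0,0.37,-0.1,0,0,0,0],[0,0.36,-0.12,0,0,0,0],[0,0.35,-0.16,0,0,0,0],[0,0.33,-0.18,0,0,0,0],[0,0.31,-0.2,0,0,0,0],[0,0.3,-0.23,0,0,0,0]])

```text
clock: 20.7
position: [0.6565, 0.1194, 0.1981]
ee_rot: [2.191, 2.251, 0.0]
force: [-0.4, 0.0, -1.9]
width: 0.297
gripper_force: 30.0
```

carry_out(commands=[[0,0.28,-0.25,0,0,0,0],[0,0.25,-0.26,0,0,0,0],[0,0.24,-0.29,0,0,0,0],[0,0.21,-0.3,0,0,0,0],[0,0.18,-0.32,0,0,0,0],[0,0.16,-0.32,0,0,0,0],[0,0.14,-0.34,0,0,0,0],[0,0.11,-0.35,0,0,0,0]])

```text
clock: 21.5
position: [0.5945, 0.1566, 0.1981]
ee_rot: [2.191, 2.251, 0.0]
force: [-0.6, -0.3, -1.3]
width: 0.294
gripper_force: 30.0
```

```bash
python3 trk.py 13 .5949 .1596 20; python3 -c "
from cell import arm;s=arm.observe();print(s['clock'],s['position'],s['ee_rot'])"
```

```text
brass (244, np.float64(0.0663), 1.3531246010451414) meas-model -0.0116
fit [6.2086 1.0727 0.0406] w now 0.76
clock 21.5 tcp [0.5945 0.1566 0.1981] screw [0.5927 0.1601 0.112 ] err mm [ 1.8 -3.4] F [-0.6 -0.3 -1.3]
[[0,0.13,-0.66,-0,0,0,0],[0,0.03,-0.36,-0,0,0,0],[0,0,-0.36,-0,0,0,0],[0,-0.02,-0.36,-0,0,0,0],[0,-0.05,-0.35,-0,0,0,0],[0,-0.07,-0.35,-0,0,0,0],[0,-0.1,-0.34,-0,0,0,0],[0,-0.13,-0.33,-0,0,0,0]]
[[0,-0.15,-0.32,-0,0,0,0],[0,-0.17,-0.3,-0,0,0,0],[0,-0.19,-0.29,-0,0,0,0],[0,-0.21,-0.28,-0,0,0,0],[0,-0.23,-0.26,-0,0,0,0],[0,-0.24,-0.24,-0,0,0,0],[0,-0.26,-0.22,-0,0,0,0],[0,-0.28,-0.2,-0,0,0,0]]
[[0,-0.29,-0.19,-0,0,0,0],[0,-0.3,-0.15,-0,0,0,0],[0,-0.3,-0.14,-0,0,0,0],[0,-0.32,-0.12,-0,0,0,0]]
end [0.4516 0.0769 0.1975] [2.191 2.251 0.   ] 20
21.55 [0.59313607 0.15727008 0.19803761] [-2.18962856e+00 -2.25109958e+00  5.24869864e-04]
```

carry_out(commands=[[0,0.22,-0.62,0,0,0,0],[0,0.03,-0.36,0,0,0,0],[0,0,-0.36,0,0,0,0],[0,-0.02,-0.36,0,0,0,0],[0,-0.05,-0.35,0,0,0,0],[0,-0.07,-0.35,0,0,0,0],[0,-0.1,-0.34,0,0,0,0],[0,-0.13,-0.33,0,0,0,0]])

```text
clock: 22.35
position: [0.5179, 0.151, 0.198]
ee_rot: [-2.191, -2.251, -0.0]
force: [1.1, -0.8, -0.9]
width: 0.29
gripper_force: 30.0
```

carry_out(commands=[[0,-0.15,-0.32,0,0,0,0],[0,-0.17,-0.3,0,0,0,0],[0,-0.19,-0.29,0,0,0,0],[0,-0.21,-0.28,0,0,0,0],[0,-0.23,-0.26,0,0,0,0],[0,-0.24,-0.24,0,0,0,0],[0,-0.26,-0.22,0,0,0,0],[0,-0.28,-0.2,0,0,0,0]])

```text
clock: 23.15
position: [0.4666, 0.1061, 0.1981]
ee_rot: [2.191, 2.251, 0.0]
force: [-0.2, 0.3, -0.6]
width: 0.293
gripper_force: 30.0
```

```bash
python3 trk.py 14 .4806 .1225 8
```

```text
brass (211, np.float64(0.0661), 2.4915757196402244) meas-model -0.0732
fit [6.2105 1.0771 0.0428] w now 0.698
clock 23.15 tcp [0.4666 0.1061 0.1981] screw [0.4696 0.1134 0.112 ] err mm [-3.  -7.3] F [-0.2  0.3 -0.6]
[[0,-0.79,-0.75,0,0,0,0],[0,-0.29,-0.16,0,0,0,0],[0,-0.3,-0.14,0,0,0,0],[0,-0.31,-0.12,0,0,0,0],[0,-0.31,-0.1,0,0,0,0],[0,-0.32,-0.08,0,0,0,0],[0,-0.32,-0.05,0,0,0,0],[0,-0.32,-0.03,0,0,0,0]]
end [0.4469 0.0476 0.1975] [2.191 2.251 0.   ] 8
```

The lens has stayed inside the ring from about 15.7 s to 23.15 s, so I'm raising the torch now.

carry_out(commands=[[0,-0.1,-0.05,-0.5,0,0,0],[0,0,0,-0.9,0,0,0],[0,0,0,-0.95,0,0,0],[0,0,0,-0.95,0,0,0],[0,0,0,-0.95,0,0,0],[0,0,0,-0.8,0,0,0],[0,0,0,-0.5,0,0,0],[0,0,0,-0.2,0,0,0]])

```text
clock: 24.0
position: [0.4664, 0.1043, 0.3433]
ee_rot: [2.191, 2.251, 0.003]
force: [0.4, -0.3, -2.0]
width: 0.293
gripper_force: 30.0
```

carry_out(commands=[[0,0,0,0,0,0,0],[0,0,0,0,0,0,0],[0,0,0,0,0,0,0],[0,0,0,0,0,0,0]])

```text
clock: 24.4
position: [0.4654, 0.104, 0.3411]
ee_rot: [-2.191, -2.251, 0.002]
force: [0.1, 0.1, -0.7]
width: 0.292
gripper_force: 30.0
```

```bash
python3 look.py 15
python3 - <<'E'
from h import *
a=load("scene15.npz")["pixels"];b=load("top15.npz")["pixels"]
cv2.imwrite("pics/f.png",cv2.vconcat([a[:300],b[80:300]])[:,:,::-1])
E
```

```text
scene red 24.4 11 r 0.1222 spread [0.0028 0.0028] th 3.3199
scene blue 24.4 3 r 0.129 spread [0.0029 0.0007] th 3.4664
top red 24.45 19 r 0.1202 spread [0.003 0.003] th 3.3741
top blue 24.45 59 r 0.1196 spread [0.014  0.0144] th 3.3808
24.5 [0.4656 0.1041 0.3414] [-0.1  0.3 -1.6]
```

View pics/f.png

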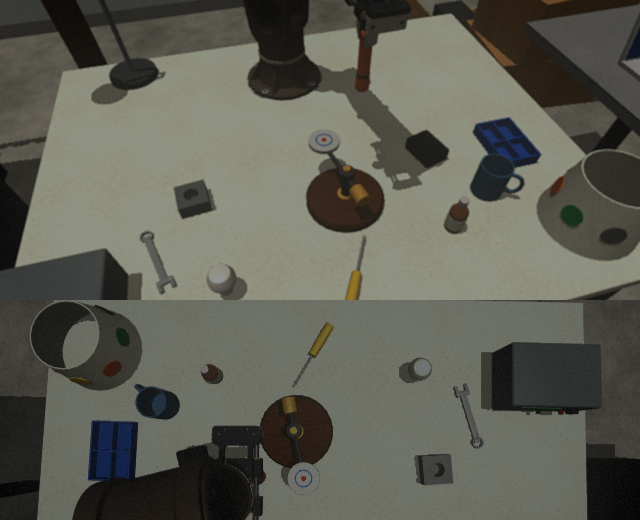

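The scene and top views show the torch upright in the gripper, about 15 cm above the tray. The tray is still coasting, and everything else is where it was.

```bash
python3 -c "
from cell import arm;print(arm.sign_off())"
```

```text
the job is handed in; nothing more can be done
None
```

Job handed in: I took the torch out and pushed the tray to about 10 turns a minute anticlockwise; by my tracking the lens then stayed inside the blue ring, about 10 mm above the tray, for roughly 7.4 s (about 10 mm off-centre at worst), and the torch is now held about 15 cm clear with nothing else visibly moved.

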